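Hasp over and cap nut run down, then eased a quarter turn

TASK

Shut the tool chest's flat steel hasp by swinging it fully home so its notch goes right around the threaded stud under the brass cap nut. Then screw the knurled cap nut down (clockwise seen from above) until it bottoms out on the hasp, back it off a quarter turn, and finish still gripping the nut there, holding it steady and not letting go, so that I can pin it. Leave the wooden goblet, the steel lathe centre and the chisel where they are.

Things in the scene. Friction and masses are not known exactly. Their poses are not given: they have to be found in the camera images.
- case: Wooden tool chest, fixed to the bench, shut: 285 (x) by 360 (y, 366 over the top boards) by 90 mm high. Its origin is on the bench straight below the stud; x points from its front to its back, z up. In its frame it runs from x = -85 to +205 mm and y = -183 to +183 mm. The flat top, 90 mm above the bench, is a dark fixed front ledge (x below +30 mm) and a pale closed lid (x above +33 mm; it does not open). The 10 mm stud stands up at x = y = 0.
- hasp (a joint): Swing of the hasp, rad: 0 = fully home, against its stop, pointing to the chest's -x with its notch around the stud; it grows to at most 1.3 as the hasp swings off towards the chest's +y (clockwise seen from above). Stays where left; takes about 0.12 N m (1 N at the knob). Starts between 0.5 and 1.1.
- hasp_pivot (a point): Upright pivot axis of the hasp, on the lid at x = +55 mm, y = 0 in the chest's frame, at the top face of the hasp plate. The hasp is a flat steel bar 4 mm thick and 30 mm wide, with its top face 95 mm above the bench, from 10 mm behind the pivot to 129 mm beyond it; a side notch 55 mm from the pivot takes the stud.
- hasp_knob (a point): Red upright knob of the hasp, a cylinder 14 mm in diameter and 36 mm tall standing on the plate, 115 mm from the pivot (60 mm beyond the stud's axis when home). The point lies on its axis, 21 mm above the plate, 116 mm above the bench.
- cap (a joint): Turn of the cap nut, rad: 0 = bottomed out on the hasp (hard stop); it grows counter-clockwise seen from above as the nut unscrews, to at most 5.5. Right-hand thread, 5 mm rise a turn (0.8 mm a radian). Already started on the stud, between 1.6 and 3.4 at the start. Friction about 0.06 N m; stays where left. A quarter turn is 1.57.
- cap_grip (a point): Knurled brass cap nut, a closed cylinder 40 mm in diameter and 38 mm tall with a white index stripe on its top, on the stud. The point lies on its axis, 25 mm above its underside and 13 mm below its top; 120 mm above the bench when bottomed out, higher by the thread's rise otherwise. The nut turns with little force and can be gripped across any diameter.
- goblet: Bystander: pale turned wooden goblet, 64 mm in diameter, 75 mm tall, standing on the lid near x = 150, y = -120 mm in the chest's frame. Origin at the centre of its underside.
- centre: Bystander: steel lathe centre, a 36 mm disc with a cone, 45 mm tall, standing on the ledge near x = -35, y = -140 mm in the chest's frame. Origin at the centre of its underside.
- chisel: Bystander: turning chisel lying on the bench right of the chest, 310 mm long, 26 mm thick; wooden handle to its -x, blade to its +x. Origin at the underside, near the middle.

How it is judged:
By the outcome, as a careful person would: the job done as asked, in the order asked, and still so for the second after the job is handed in, while the arm keeps its last pose, push and grip.
It also fails if it takes over 54 s, if anything falls off the work surface, if the arm or the gripper's body presses on something with over 40 N, if the wrist force passes 120 N, or if a joint passes its speed limit or range.

ROBOT

A 7-joint arm with a two-finger parallel gripper is mounted at the origin on the work surface. World frame = base frame: x ahead of the robot, y to its left, z up, the work surface at z = 0. Lengths are in m, angles in rad, forces in N, time in s.
With the tool pointing down it reaches from about 0.425 to 0.925 m from the base axis. Payload 6.8 kg.
Tool frame: the origin (TCP) lies between the finger pads; the fingertips stand 19 mm ahead of it and the grasp point (between the pads) is the TCP (ctrl.nose_length is the z of the fingertips in the tool frame, in m); z points along the fingers, x is the direction in which the jaws open and shut, and the axes are right-handed (so a half turn about z gives the same grasp; the last joint's range is limited). The gripper opens to 85 mm and grips with 20 to 120 N. Pads are 22 mm wide; open, the fingers measure 114 mm over their backs; the gripper's body (76 mm by 85 mm) begins 54 mm behind the grasp point. The pads swing forward as they close: fully open they stand 13 mm farther back than shut.
Start: joints at [1.223, 0.477, 0.022, 1.555, -0.011, 1.109, -0.083], TCP at [0.16, -0.656, 0.25] pointing down, gripper open.
Joint ranges: [-2.96, 2.96], [-0.34, 2.1], [-1.41, 1.46], [0.24, 2.44], [-1.37, 4.51], [0.17, 1.92], [-2.96, 2.96]. Speed limits (rad/s): [2.39, 2.39, 3.14, 3.14, 3.14, 3.14, 3.14].

INTERFACE

Orientations are given as a unit quaternion [x, y, z, w].
In Python, from cell import ctrl gives the robot as it stands.
- The arm moves only by the tool servo_tool, never from a script. Its argument "steps" is a list that holds one entry, the list of rows, each a list of 7 numbers: the shift along the world's x, y, z in mm, then the turn, a rotation vector about the world's x, y, z in degrees, then the closure, from 0 (fully open) to 1 (shut). A call has 1 to 8 rows; each row shifts and turns the pose as measured when the row begins; what a row does not reach is not made up. A row lasts 1/8 s, in which the tool goes at most 62.5 mm and 10.7 degrees, less where a joint would pass 70% of its speed; a pose out of reach is approached as far as the arm can. A call is refused whole if a number of a shift passes 62.5 or a number of a turn 10.7, either way. A call with a gripper value outside its range is refused whole. The fingers move at their own pace and stop on an object; the grip force is fixed at half the most. Time passes only in rows, so rows that do not move let the fingers close. It gives the time, the measured TCP pose, the force and the opening at its end, in the units of the state.
- ctrl.get_state(): the state, without advancing time (a new reading comes with each control period).
- ctrl.get_image(name): name is "side" or "top" or "wrist"; returns the picture (400x640x3 uint8, red, green, blue); there is no depth.
- ctrl.camera_model(name): a dict with "fx", "fy", "cx", "cy" (pixels), "cam_to_world" (4x4, takes a point from camera to world coordinates). Camera axes: x right, y down, z forward; pixel columns grow to the right and rows downward; lengths in m; the calibration is good to about 2 mm. A picture is of the moment at which its call begins: read the wrist's pose just before it. camera_model takes no time and is no camera call; for the wrist camera it gives the pose at the moment of the call.
- ctrl.job_done(): hands the job in, once; it reports no verdict.
Trained networks look in the newest picture that a camera, given by its name, has taken for a name from the list of things; names that differ only in an ending like _2 or _b are one class to them, and where a whole thing is asked for, a point or a joint stands for the part that bears it (a point fixed in the world has none). Each returns a list of dicts, best first, with "conf" (0 to 1); they miss things now and then, are a little off and sometimes report something else, mostly with a low value. They report only what shows in the picture. A call takes as long as a camera call.
- ctrl.search_frame(camera, thing): "rect" ([left, top, right, bottom] in pixels, round what is visible of it).
- ctrl.trace(camera, thing): "mask" (400x640 bool, what is visible of it) and "rect" ([left, top, right, bottom] in pixels, round what is visible of it).
The state is a dict: "t": time; "joints": joint angles; "qvel": joint speeds; "joint_efforts": joint torques, N m; "ee_pos": TCP position; "tool_rot": TCP orientation; "ft_force": force on the tool from outside, world axes, zero at the start; "wrist_torque": the same for the moment, N m; "grip_width": opening from 0.0 (shut) to 1.0 (fully open).
Only numpy, scipy, OpenCV 4.12 (cv2) and the standard library are available. Lean on these libraries where they do the work, as an engineer would, in place of code of your own. Each camera call takes 0.05 s, during which the arm holds its last target. There are 200 camera calls.

## Working session

There is one attempt and no reset: what is moved stays moved. The work goes in short steps, Python scripts to look and compute and a tool call to move; the robot and the scene stay as the last step left them, time stands still between calls to the robot, and variables do not carry over. Pictures are saved under pics/ and viewed, about 8 in all and at most 12, crops included, and the job is handed in when it is done.

Besides the shell and the picture viewer there is one more tool, called in YAML: its name, and indented under it one key for each argument. servo_tool: Moves the arm, as the interface text tells. Its arguments: {"type":"object","properties":{"steps":{"type":"array"}},"required":["steps"]}

```bash
mkdir -p pics; ls
cat > h.py <<'E'
import numpy as np, cv2
from cell import ctrl
def ray(cam,u,v,m=None):
    m=m or ctrl.camera_model(cam);T=np.array(m["cam_to_world"])
    d=T[:3,:3]@np.array([(u-m["cx"])/m["fx"],(v-m["cy"])/m["fy"],1]);return T[:3,3],d
def atz(cam,u,v,z,m=None):
    o,d=ray(cam,u,v,m);return o+d*(z-o[2])/d[2]
def proj(cam,p,m=None):
    m=m or ctrl.camera_model(cam);T=np.linalg.inv(np.array(m["cam_to_world"]));q=T[:3,:3]@p+T[:3,3]
    return q[0]/q[2]*m["fx"]+m["cx"],q[1]/q[2]*m["fy"]+m["cy"]
def tri(rs):
    A=0;b=0
    for o,d in rs:
        d=d/np.linalg.norm(d);P=np.eye(3)-np.outer(d,d);A=A+P;b=b+P@o
    return np.linalg.solve(A,b)
def save(cam,n):
    im=ctrl.get_image(cam);cv2.imwrite(f"pics/{n}.png",im[:,:,::-1]);return im
E
python3 - <<'E'
from h import *
a=save("side","s0");b=save("top","t0")
cv2.imwrite("pics/both.png",np.vstack([a,b])[:,:,::-1][::1])
im=cv2.resize(np.vstack([a,b]),(480,600),interpolation=cv2.INTER_AREA)
for c in("top","side"):
    for n in("cap_grip","hasp_knob","hasp","case"):
        for r in ctrl.search_frame(c,n)[:2]: print(c,n,np.round(r["rect"]),round(r["conf"],2))
    m=ctrl.camera_model(c);print(m["fx"],np.round(m["cam_to_world"],3).tolist())
print(ctrl.get_state())
E
```

```text
pics
top cap_grip [186. 202. 211. 227.] 0.67
top hasp_knob [172. 184. 203. 252.] 0.75
top hasp [171. 182. 205. 249.] 0.8
top hasp [220. 106. 253. 140.] 0.36
top case [ 96.  99. 298. 272.] 0.76
477.8237830858071 [[0.002, -0.997, 0.073, 0.555], [-1.0, -0.003, -0.014, -0.188], [0.014, -0.073, -0.997, 1.103], [0.0, 0.0, 0.0, 1.0]]
side cap_grip [230. 239. 250. 266.] 0.7
side hasp_knob [210. 248. 252. 295.] 0.97
side hasp_knob [295. 210. 310. 233.] 0.58
side hasp [210. 247. 249. 294.] 0.94
side case [ 88. 192. 333. 381.] 0.96
484.6595201334315 [[-0.685, -0.38, 0.621, -0.014], [-0.728, 0.358, -0.584, 0.427], [-0.0, -0.853, -0.522, 0.673], [0.0, 0.0, 0.0, 1.0]]
{'t': 0.5, 'joints': array([ 1.22289279,  0.47701134,  0.02239938,  1.55544779, -0.01148876,
        1.10932837, -0.08313476]), 'qvel': array([-0.00104855, -0.00081209, -0.00044655, -0.00157618, -0.00078739,
       -0.00092072, -0.00040812]), 'joint_efforts': array([-1.08554181e-03, -5.95806491e+01,  1.60461467e+00, -2.81290501e+01,
        1.23657589e-02,  2.61305722e-03,  3.14197905e-06]), 'ee_pos': array([ 0.16031687, -0.65566755,  0.25028007]), 'tool_rot': array([ 7.86594699e-01, -6.17469657e-01, -2.67792960e-05, -1.95421673e-05]), 'ft_force': array([-0.12366172,  0.68037191,  0.07995251]), 'wrist_torque': array([ 0.02260275, -0.00949854, -0.03507372]), 'grip_width': 1.0021494626743261}
```

View pics/t0.png

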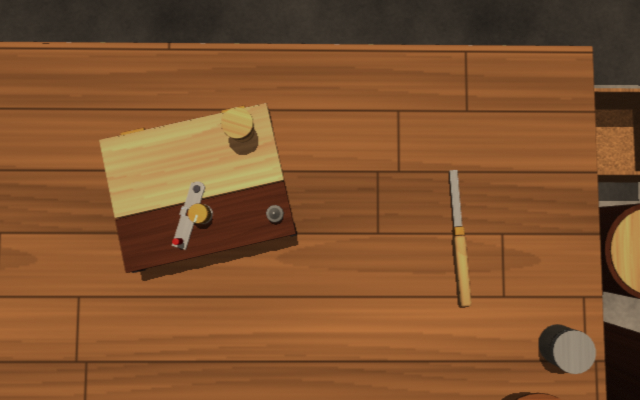

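View pics/s0.png

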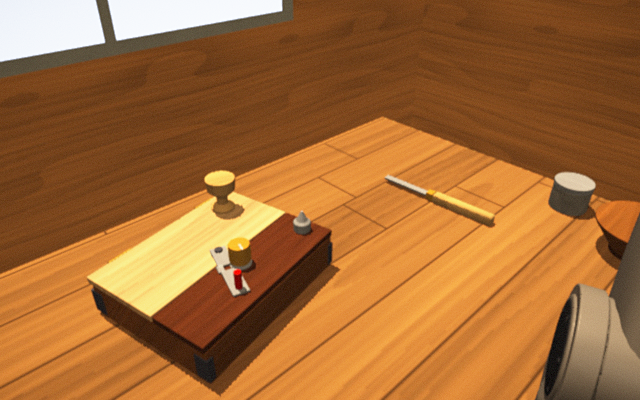

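The top view shows the cap at about (199,214), the knob at (178,242), the pivot at (197,188), and the ledge/lid seam running from (116,216) to (284,181). In the side view the cap top is near (239,243) and the knob top near (238,271).

Run:
```python
from h import *
from scipy.spatial.transform import Rotation as R
print("cap tri",tri([ray("top",199,213),ray("side",239,243)]), "knob tri",tri([ray("top",178,241),ray("side",238,271)]))
C=atz("top",199,214,.137);K=atz("top",178,241,.13);P=atz("top",197,188,.096)
print("C",C,"K",K,"P",P, np.linalg.norm((K-P)[:2]),np.linalg.norm((C-P)[:2]))
a=atz("top",116,216,.09);b=atz("top",284,181,.09);d=(a-b)[:2];print("yaw from seam",np.degrees(np.arctan2(-d[0],d[1])))
d=(P-C)[:2];print("yaw PC",np.degrees(np.arctan2(d[1],d[0])))
d=(P-K)[:2];print("hasp dir",np.degrees(np.arctan2(d[1],d[0])))
print(R.from_quat(ctrl.get_state()["tool_rot"]).as_matrix().round(3))
m=ctrl.camera_model("wrist");print(m["fx"],np.round(m["cam_to_world"],3).tolist())
```

```text
cap tri [0.59248331 0.04816266 0.13365649] knob tri [0.53603566 0.0908291  0.12810476]
C [0.58961526 0.04642649 0.137     ] K [0.53524653 0.08926237 0.13      ] P [0.64587909 0.06170404 0.096     ] 0.11401326890173083 0.05830113348331842
yaw from seam 12.040391523160844
yaw PC 15.191469806885678
hasp dir -13.987585080212515
[[ 0.237 -0.971 -0.   ]
 [-0.971 -0.237  0.   ]
 [-0.     0.    -1.   ]]
288.98495193869235 [[0.238, -0.927, -0.291, 0.234], [-0.971, -0.227, -0.07, -0.638], [-0.001, 0.299, -0.954, 0.374], [0.0, 0.0, 0.0, 1.0]]
```

servo_tool:
  steps:
    - [[45, 40, 6, 0, 0, 10.5, 0], [45, 40, 6, 0, 0, 10.5, 0], [45, 40, 6, 0, 0, 10.5, 0], [45, 40, 6, 0, 0, 10.5, 0], [45, 40, 0, 0, 0, 10.5, 0], [45, 45, 0, 0, 0, 10.5, 0], [40, 50, 0, 0, 0, 10.5, 0], [40, 50, 0, 0, 0, 10.5, 0]]

```text
t: 1.5
ee_pos: [0.5073, -0.312, 0.2765]
tool_rot: [0.997, 0.081, 0.003, 0.003]
ft_force: [0.8, -0.4, -0.4]
grip_width: 0.998
```

servo_tool:
  steps:
    - [[5, 55, 0, 0, 0, 10.5, 0.5], [5, 55, 0, 0, 0, 10.5, 1], [5, 55, 0, 0, 0, 10.5, 1], [5, 55, 0, 0, 0, 10.5, 1], [5, 55, 0, 0, 0, 10.5, 1], [5, 55, 0, 0, 0, 10.5, 1], [5, 50, 0, 0, 0, 10.5, 1], [5, 45, 0, 0, 0, 10.5, 1]]

```text
t: 2.5
ee_pos: [0.5503, 0.1274, 0.2789]
tool_rot: [0.674, 0.739, 0.007, 0.002]
ft_force: [1.4, -0.1, -0.4]
grip_width: -0.001
```

Run:
```python
from h import *
s=ctrl.get_state();print(s["ee_pos"],s["joints"].round(2),s["grip_width"])
np.save("w0.npy",ctrl.camera_model("wrist")["cam_to_world"])
save("wrist","w0")
for n in("cap_grip","hasp_knob","hasp_pivot"):
    for r in ctrl.trace("wrist",n)[:1]:print(n,np.round(r["rect"]),r["conf"],np.argwhere(r["mask"]).mean(0))
```

```text
[0.55033659 0.12740497 0.27887725] [ 0.36  0.39 -0.88  1.76  0.33  1.14  1.04] -0.0005143156111730138
cap_grip [213. 190. 261. 238.] 0.83 [212.92061538 238.79138462]
hasp_knob [241. 143. 304. 261.] 0.71 [197.74008009 273.63523844]
hasp_pivot [238. 141. 304. 258.] 0.7 [197.50926262 273.3577915 ]
```

View pics/w0.png

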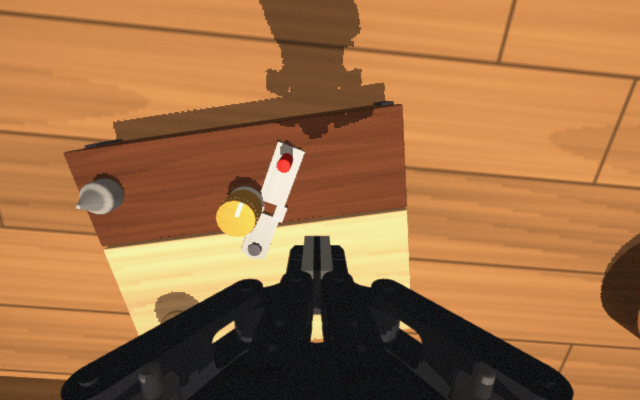

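The wrist view shows the cap top at (236,217), the red knob top at about (284,165), and the pivot at (254,250).

Run:
```python
from h import *
m=ctrl.camera_model("wrist")
C=atz("wrist",236,218,.135,m);K=atz("wrist",284,165,.131,m);P=atz("wrist",254,249.5,.096,m)
print(C,K,P)
print("tri C",tri([ray("top",199,213.5),ray("side",239,243),ray("wrist",236,218,m)]),"K",tri([ray("top",178,241),ray("side",238,271),ray("wrist",284,165,m)]))
for a,b in((P,C),(P,K)):
    d=(a-b)[:2];print(np.linalg.norm(d),np.degrees(np.arctan2(d[1],d[0])))
a=atz("wrist",107,247,.09,m);b=atz("wrist",406,209,.09,m);d=(b-a)[:2];print("seam yaw",np.degrees(np.arctan2(-d[0],d[1])))
```

```text
[0.58839456 0.04994306 0.135     ] [0.53193732 0.09422399 0.131     ] [0.64395017 0.06107172 0.096     ]
tri C [0.59081143 0.04876305 0.1335557 ] K [0.53462317 0.09207967 0.12806789]
0.05665926528640427 11.327323763823733
0.11681588895708986 -16.487091459048056
seam yaw 12.549581656092936
```

servo_tool:
  steps:
    - [[-4, 12, -50, 0, 0, 3, 1], [0, 0, -50, 0, 0, 3, 1], [0, 0, -50, 0, 0, 0, 1], [0, 0, -7, 0, 0, 0, 1]]

```text
t: 3.2
ee_pos: [0.5487, 0.1303, 0.1188]
tool_rot: [0.642, 0.767, 0.007, 0.004]
ft_force: [0.4, 0.3, 0.1]
grip_width: 0.001
```

servo_tool:
  steps:
    - [[-3, -15, 0, 0, 0, 0, 1], [-3, -15, 0, 0, 0, 0, 1], [-3, -12, 0, 0, 0, 0, 1]]

```text
t: 3.58
ee_pos: [0.542, 0.0855, 0.1231]
tool_rot: [0.643, 0.766, 0.009, 0.006]
ft_force: [0.9, 1.0, -1.4]
grip_width: -0.001
```

servo_tool:
  steps:
    - [[0, -10, -2, 0, 0, 0, 1], [0, -8, -2, 0, 0, 0, 1], [0, -6, 0, 0, 0, 0, 1]]

```text
t: 3.95
ee_pos: [0.5436, 0.059, 0.1211]
tool_rot: [0.644, 0.765, 0.011, 0.008]
ft_force: [0.8, 1.7, -0.8]
grip_width: -0.002
```

servo_tool:
  steps:
    - [[0, -5, -1, 0, 0, 0, 1], [0, -5, -1, 0, 0, 0, 1]]

```text
t: 4.2
ee_pos: [0.5445, 0.0515, 0.1199]
tool_rot: [0.643, 0.766, 0.013, 0.008]
ft_force: [-0.9, 13.4, 3.9]
grip_width: 0.0
```

Run:
```python
from h import *
a=save("side","s1");b=save("top","t1");w=save("wrist","w1")
z=lambda i,x,y,k:cv2.resize(i[y:y+100,x:x+100],(400,400),interpolation=cv2.INTER_CUBIC)
cv2.imwrite("pics/c1.png",np.hstack([z(a,190,205,4),z(b,150,160,4)])[:,:,::-1])
```

```text
(no output)
```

View pics/w1.png

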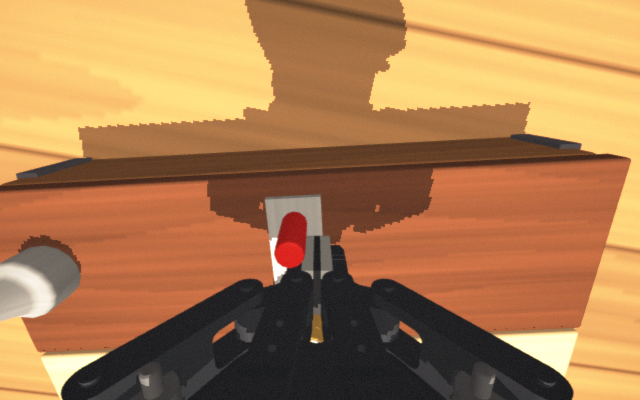

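The knob top sits at (290,253) and the hasp looks roughly square to the chest front. I'll compute its angle.

Run:
```python
from h import *
m=ctrl.camera_model("wrist")
K=atz("wrist",290,254,.131,m)
c=atz("wrist",265,198,.095,m);d=atz("wrist",321,195,.095,m);print(K,c,d)
P=np.array([.6435,.0612]);
for q in(K[:2],((c+d)/2)[:2]):
    v=P-q;print(np.linalg.norm(v),np.degrees(np.arctan2(v[1],v[0])))
e=(d-c)[:2];print("end edge yaw",np.degrees(np.arctan2(-e[0],e[1])))
a=atz("wrist",0,187,.09,m);b=atz("wrist",630,158,.09,m);e=(b-a)[:2];print("front yaw",np.degrees(np.arctan2(-e[0],e[1])))
```

```text
[0.53094312 0.03707075 0.131     ] [0.52096531 0.01914884 0.095     ] [0.51413039 0.04839535 0.095     ]
0.1151141643263826 12.099583039658054
0.1289039745651223 12.285189336223983
end edge yaw 13.153953145892613
front yaw 12.652921888237932
```

servo_tool:
  steps:
    - [[-4, -4, 0, 0, 0, 0, 1], [0, -4, 0, 0, 0, 0, 1]]

```text
t: 4.6
ee_pos: [0.5445, 0.0518, 0.1213]
tool_rot: [0.64, 0.768, 0.021, 0.008]
ft_force: [-0.4, 9.6, -2.0]
grip_width: -0.004
```

servo_tool:
  steps:
    - [[0, 12, 0, 0, 0, 0, 1], [0, 3, 45, 0, 0, 0, 1], [10, 0, 40, 0, 0, 0, 0.3], [20, -15, 15, 0, 0, 0, 0.3], [15, 0, 0, 0, 0, 0, 0.3], [0, 0, 0, 0, 0, 0, 0.3]]

```text
t: 5.35
ee_pos: [0.5865, 0.0535, 0.2211]
tool_rot: [0.639, 0.769, 0.017, 0.005]
ft_force: [-0.4, -0.4, -0.2]
grip_width: 0.701
```

```bash
cat >> h.py <<'E'
from scipy.spatial.transform import Rotation as R
def st():
    s=ctrl.get_state();M=R.from_quat(s["tool_rot"]).as_matrix()
    rv=np.degrees(np.cross(M[:,2],[0,0,-1]))
    print("t",round(s["t"],2),"pos",s["ee_pos"].round(4),"yaw",np.degrees(np.arctan2(M[1,0],M[0,0])).round(1),"fixrot",rv.round(2),"F",s["ft_force"].round(1),"T",s["wrist_torque"].round(2),"w",round(s["grip_width"],3),"j",s["joints"].round(2))
E
python3 - <<'E'
from h import *
st();w=save("wrist","w2");m=ctrl.camera_model("wrist")
for r in ctrl.trace("wrist","cap_grip")[:1]:print(np.round(r["rect"]),r["conf"])
for n in ("top","side"):
  b=save(n,n+"2")
  for r in ctrl.trace(n,"hasp_knob")[:1]:print(n,np.round(r["rect"]),r["conf"])
E
```

```text
t 5.35 pos [0.5865 0.0535 0.2211] yaw 100.6 fixrot [-1.11  1.67  0.  ] F [-0.4 -0.4 -0.2] T [-0.02  0.07 -0.02] w 0.701 j [ 0.46  0.49 -0.86  1.78  0.42  1.04  1.21]
[281. 172. 335. 234.] 0.93
side [210. 245. 278. 284.] 0.67
```

View pics/w2.png

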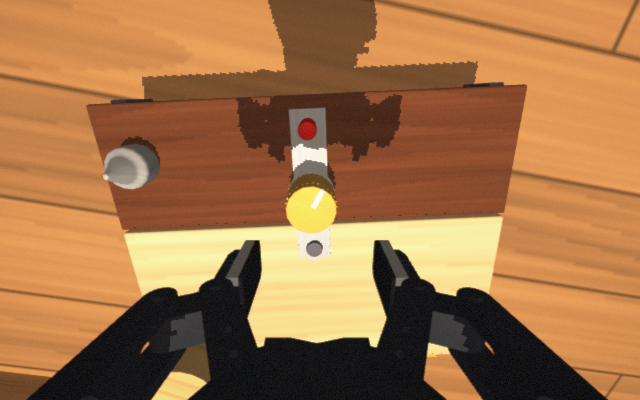

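The wrist view shows the hasp home: the knob (308,128), the cap top (311,210) and the pivot (314,248) are in line. The stripe is visible at about (318,198).

Run:
```python
from h import *
m=ctrl.camera_model("wrist")
print(atz("wrist",311,210,.135,m),tri([ray("top",199,213.5),ray("side",239,243),ray("wrist",311,210,m)]))
for u,v in((311,210),):
  pass
a=atz("wrist",312,208,.135,m);b=atz("wrist",323,192,.135,m);d=b-a;print("stripe dir",np.degrees(np.arctan2(d[1],d[0])))
```

```text
[0.58938914 0.05000708 0.135     ] [0.59086217 0.04902119 0.13418484]
stripe dir 157.74343701967277
```

servo_tool:
  steps:
    - [[3, -4, -30, -1.1, 1.7, 0, 0.3], [0, 0, -35, 0, 0, 0, 0.3], [0, 0, -28, 0, 0, 0, 0.3], [0, 0, -3, 0, 0, 0, 0.3]]

```text
t: 6.15
ee_pos: [0.5878, 0.0492, 0.1233]
tool_rot: [0.639, 0.77, -0.001, 0.0]
ft_force: [-0.3, -0.9, -0.6]
grip_width: 0.697
```

```bash
python3 -c "from h import *;st()"
```

```text
t 6.15 pos [0.5878 0.0492 0.1233] yaw 100.6 fixrot [ 0.11 -0.03  0.  ] F [-0.3 -0.9 -0.6] T [-0.03 -0.01 -0.02] w 0.697 j [ 0.39  0.61 -0.78  1.83  0.54  0.92  1.12]
```

Now close on the nut.

servo_tool:
  steps:
    - [[2, 0, -1, 0, 0, 0, 0.6], [0, 0, 0, 0, 0, 0, 1], [0, 0, 0, 0, 0, 0, 1], [0, 0, 0, 0, 0, 0, 1]]

```text
t: 6.65
ee_pos: [0.5899, 0.0507, 0.1236]
tool_rot: [0.638, 0.77, 0.0, 0.0]
ft_force: [2.0, 0.9, -7.5]
grip_width: 0.449
```

```bash
python3 -c "from h import *;st()"
```

```text
t 6.65 pos [0.5899 0.0507 0.1236] yaw 100.7 fixrot [-0.01  0.04  0.  ] F [ 2.   0.9 -7.5] T [ 0.43 -0.26 -0.03] w 0.449 j [ 0.39  0.62 -0.78  1.83  0.54  0.92  1.12]
```

servo_tool:
  steps:
    - [[0, 0, -0.1, 0, 0, -8, 1], [0, 0, -0.1, 0, 0, -8, 1], [0, 0, -0.1, 0, 0, -8, 1], [0, 0, -0.1, 0, 0, -8, 1]]

```text
t: 7.15
ee_pos: [0.5899, 0.0513, 0.1231]
tool_rot: [0.83, 0.558, 0.001, -0.0]
ft_force: [2.0, 3.0, -9.4]
grip_width: 0.45
```

```bash
python3 -c "from h import *;st()"
```

```text
t 7.15 pos [0.5899 0.0513 0.1231] yaw 67.8 fixrot [-0.08  0.09  0.  ] F [ 2.   3.  -9.4] T [ 0.35 -0.22  0.08] w 0.45 j [ 0.3   0.57 -0.65  1.83  0.44  0.88  0.62]
```

servo_tool:
  steps:
    - [[0, 0, -0.1, 0, 0, -8, 1], [0, 0, -0.1, 0, 0, -8, 1], [0, 0, -0.1, 0, 0, -8, 1], [0, 0, -0.1, 0, 0, -8, 1], [0, 0, -0.1, 0, 0, -8, 1], [0, 0, -0.1, 0, 0, -8, 1]]

```text
t: 7.9
ee_pos: [0.5906, 0.052, 0.1224]
tool_rot: [0.987, 0.16, 0.002, 0.0]
ft_force: [2.0, 1.4, -8.5]
grip_width: 0.455
```

Run:
```python
from h import *
st();b=save("wrist","w3");t=save("top","t3")
cv2.imwrite("pics/c3.png",np.hstack([b[150:400,170:470],cv2.resize(t[185:245,170:230],(250,250))])[:,:,::-1])
```

```text
t 7.9 pos [0.5906 0.052  0.1224] yaw 18.4 fixrot [-0.    0.23  0.  ] F [ 2.   1.4 -8.5] T [ 0.25 -0.25  0.07] w 0.455 j [ 0.15  0.53 -0.45  1.84  0.3   0.83 -0.13]
```

View pics/c3.png

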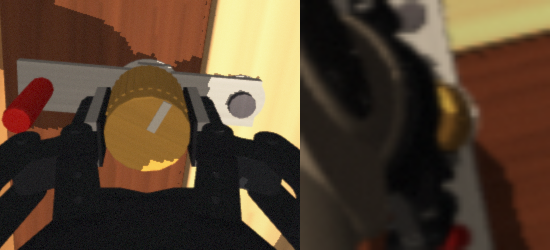

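The stripe keeps the same direction in the tool's view, so the nut is turning with the gripper. I'll go on.

servo_tool:
  steps:
    - [[0, 0, -0.1, 0, 0, -6, 1], [0, 0, -0.1, 0, 0, -6, 1], [0, 0, -0.1, 0, 0, -6, 1], [0, 0, -0.1, 0, 0, -6, 1]]

```text
t: 8.5
ee_pos: [0.5911, 0.0521, 0.1221]
tool_rot: [0.999, -0.046, 0.002, 0.001]
ft_force: [2.5, 1.2, -7.9]
grip_width: 0.453
```

```bash
python3 -c "from h import *;st()"
```

```text
t 8.5 pos [0.5911 0.0521 0.1221] yaw -5.3 fixrot [0.08 0.24 0.  ] F [ 2.5  1.2 -7.9] T [ 0.27 -0.24  0.12] w 0.453 j [ 0.07  0.52 -0.35  1.85  0.24  0.81 -0.49]
```

servo_tool:
  steps:
    - [[0, 0, -0.1, 0, 0, -6, 1], [0, 0, -0.1, 0, 0, -6, 1], [0, 0, -0.1, 0, 0, -6, 1], [0, 0, -0.1, 0, 0, -6, 1]]

```text
t: 9.0
ee_pos: [0.5915, 0.052, 0.1217]
tool_rot: [0.968, -0.252, 0.002, 0.001]
ft_force: [2.4, 0.7, -7.2]
grip_width: 0.45
```

```bash
python3 -c "from h import *;st()"
```

```text
t 9.0 pos [0.5915 0.052  0.1217] yaw -29.2 fixrot [0.16 0.2  0.  ] F [ 2.4  0.7 -7.2] T [ 0.26 -0.23  0.06] w 0.45 j [-0.    0.51 -0.25  1.85  0.17  0.8  -0.85]
```

servo_tool:
  steps:
    - [[0, 0, -0.1, 0, 0, -5, 1], [0, 0, -0.1, 0, 0, -5, 1], [0, 0, -0.1, 0, 0, -5, 1], [0, 0, -0.1, 0, 0, -5, 1]]

```text
t: 9.5
ee_pos: [0.5918, 0.0518, 0.1214]
tool_rot: [0.91, -0.415, 0.002, 0.001]
ft_force: [0.5, -0.1, -7.6]
grip_width: 0.45
```

```bash
python3 -c "from h import *;st()"
```

```text
t 9.5 pos [0.5918 0.0518 0.1214] yaw -49.0 fixrot [0.21 0.13 0.  ] F [ 0.5 -0.1 -7.6] T [ 0.25 -0.23  0.06] w 0.45 j [-0.07  0.5  -0.16  1.86  0.12  0.79 -1.15]
```

servo_tool:
  steps:
    - [[0, 0, -0.1, 0, 0, -4, 1], [0, 0, -0.1, 0, 0, -4, 1], [0, 0, -0.1, 0, 0, -4, 1], [0, 0, -0.1, 0, 0, -4, 1]]

```text
t: 10.0
ee_pos: [0.5952, 0.0531, 0.1216]
tool_rot: [0.849, -0.528, 0.005, 0.0]
ft_force: [1.9, -1.6, -10.1]
grip_width: 0.453
```

```bash
python3 -c "from h import *;st()"
```

```text
t 10.0 pos [0.5952 0.0531 0.1216] yaw -63.8 fixrot [0.33 0.48 0.  ] F [  1.9  -1.6 -10.1] T [-0.08 -0.5   1.54] w 0.453 j [-0.12  0.5  -0.1   1.85  0.08  0.79 -1.38]
```

The torque has jumped to 1.54 N m, so the nut is at the hard stop. I'll read the stripe angle now as the zero reference.

```bash
cat >> h.py <<'E'
def stripe(n,z=.133):
    """white stripe end points on the cap top, world angle"""
    m=ctrl.camera_model("wrist");b=save("wrist",n);st()
    r=ctrl.trace("wrist","cap_grip")
    if r: print("cap rect",np.round(r[0]["rect"]),round(r[0]["conf"],2))
    hsv=cv2.cvtColor(b,cv2.COLOR_RGB2HSV)
    o=np.array(ctrl.get_state()["ee_pos"]);u,v=proj("wrist",[.5905,.050,z],m)
    k=((hsv[:,:,1]<90)&(hsv[:,:,2]>90)).astype(np.uint8)
    Y,X=np.mgrid[:400,:640];k[np.hypot(X-u,Y-v)>45]=0
    nn,lab,s,c=cv2.connectedComponentsWithStats(k)
    print("centre px",round(u),round(v))
    for i in range(1,nn):
        if s[i,4]<30:continue
        ys,xs=np.where(lab==i);pw=np.array([atz("wrist",x,y,z,m)[:2] for x,y in zip(xs,ys)])
        w,V=np.linalg.eigh(np.cov(pw.T));d=V[:,1];print(i,s[i],"mean",pw.mean(0).round(4),"ang",np.degrees(np.arctan2(d[1],d[0])).round(1),"len,wid",(np.sqrt(w*12)*1000).round(1))
    return b,m
E
python3 - <<'E'
from h import *
b,m=stripe("w4")
cv2.imwrite("pics/c4.png",cv2.resize(b[200:400,190:450],(780,600))[:,:,::-1])
E
```

```text
t 10.05 pos [0.5955 0.0533 0.1217] yaw -64.0 fixrot [0.31 0.53 0.  ] F [  7.   -0.2 -12.7] T [ 0.32 -1.17  0.29] w 0.451 j [-0.12  0.5  -0.1   1.85  0.08  0.78 -1.38]
cap rect [273. 221. 359. 330.] 0.76
centre px 317 292
1 [315 255  17  33 290] mean [0.6013 0.0526] ang -166.8 len,wid [ 4.  16.3]
2 [277 306  44  32 326] mean [0.5705 0.0496] ang 83.9 len,wid [ 5.5 24.9]
```

View pics/c4.png

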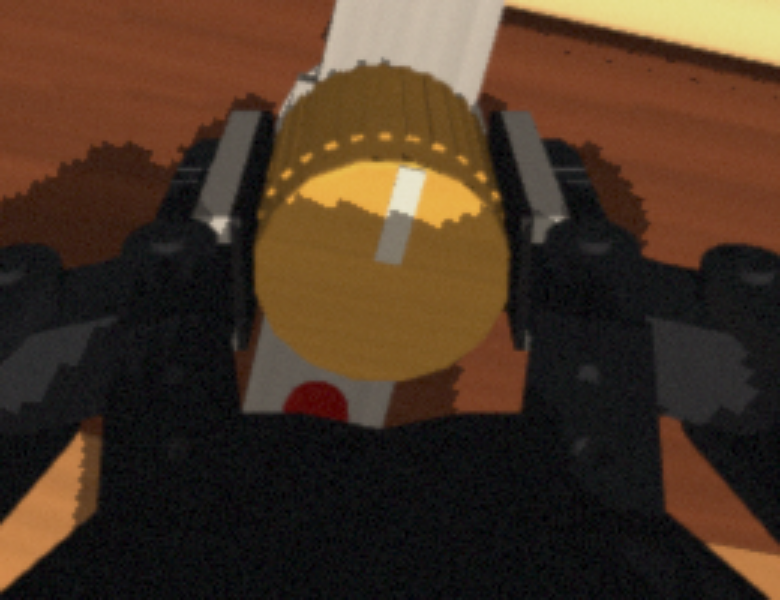

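The crop shows the stripe running from about (385,264) to (414,168). In the full picture that is (318.3,288) to (328,256). Relative to the jaws it is about 12° off from before, so the nut slipped a little in the grip at the stop.

Run:
```python
from h import *
m=ctrl.camera_model("wrist")
a=atz("wrist",318.3,287.5,.133,m);b=atz("wrist",328.2,256,.133,m);d=b-a
print(a,b,"stripe world",np.degrees(np.arctan2(d[1],d[0])),np.linalg.norm(d))
# cap top centre: ellipse fit px
print(atz("wrist",317.5,290,.133,m), "tool y yaw -64")
```

```text
[0.59324582 0.05091013 0.133     ] [0.60936673 0.05404826 0.133     ] stripe world 11.015551821353595 0.016423505761717905
[0.59191269 0.05065698 0.133     ] tool y yaw -64
```

The nut is bottomed: the stripe turned 147° while the tool turned 164°, so the grip slipped at the stop. The tool is now about 5 mm off the nut's axis, so I'll regrip centred.

servo_tool:
  steps:
    - [[0, 0, 0, 0, 0, 0, 0.3], [0, 0, 0, 0, 0, 0, 0.3], [-4, -3, -1, 0.3, 0.5, 0, 0.3], [0, 0, 0, 0, 0, 0, 0.3]]

```text
t: 10.6
ee_pos: [0.5924, 0.0499, 0.1229]
tool_rot: [0.85, -0.527, 0.001, -0.001]
ft_force: [-0.2, -0.2, -0.4]
grip_width: 0.7
```

```bash
python3 -c "from h import *;st()"
```

```text
t 10.6 pos [0.5924 0.0499 0.1229] yaw -63.6 fixrot [-0.05  0.13  0.  ] F [-0.2 -0.2 -0.4] T [-0.04 -0.02  0.04] w 0.7 j [-0.11  0.49 -0.11  1.86  0.07  0.79 -1.36]
```

servo_tool:
  steps:
    - [[-1.5, 0, -2, 0, 0, 0, 0.3], [0, 0, -0.5, 0, 0, 0, 1], [0, 0, 0, 0, 0, 0, 1], [0, 0, 0, 0, 0, 0, 1], [0, 0, 0, 0, 0, 0, 1]]

```text
t: 11.22
ee_pos: [0.5904, 0.0506, 0.121]
tool_rot: [0.85, -0.526, 0.0, -0.001]
ft_force: [-0.0, -0.8, 1.8]
grip_width: 0.451
```

```bash
python3 -c "from h import *;st()"
```

```text
t 11.22 pos [0.5904 0.0506 0.121 ] yaw -63.5 fixrot [-0.08  0.11  0.  ] F [-0.  -0.8  1.8] T [-0.1   0.05  0.  ] w 0.451 j [-0.11  0.49 -0.11  1.86  0.07  0.79 -1.36]
```

servo_tool:
  steps:
    - [[0, 0, 0, 0, 0, -1.5, 1], [0, 0, 0, 0, 0, -1.5, 1]]

```text
t: 11.48
ee_pos: [0.5909, 0.0509, 0.121]
tool_rot: [0.837, -0.548, 0.001, -0.001]
ft_force: [0.7, -0.7, 0.1]
grip_width: 0.451
```

```bash
python3 -c "from h import *;st()"
```

```text
t 11.47 pos [0.5909 0.0509 0.121 ] yaw -66.4 fixrot [-0.03  0.18  0.  ] F [ 0.7 -0.7  0.1] T [ 0.03 -0.32  1.41] w 0.451 j [-0.12  0.49 -0.09  1.86  0.06  0.78 -1.41]
```

The stop is confirmed again at 1.4 N m, near yaw −65°. Now I'll back off 90° to a yaw of about +25°.

servo_tool:
  steps:
    - [[0, 0, 0.1, 0, 0, 8, 1], [0, 0, 0.1, 0, 0, 9, 1], [0, 0, 0.1, 0, 0, 9, 1], [0, 0, 0.1, 0, 0, 9, 1], [0, 0, 0.1, 0, 0, 9, 1], [0, 0, 0.1, 0, 0, 9, 1], [0, 0, 0.1, 0, 0, 9, 1], [0, 0, 0.1, 0, 0, 9, 1]]

```text
t: 12.48
ee_pos: [0.5911, 0.0508, 0.122]
tool_rot: [0.999, 0.048, -0.001, -0.003]
ft_force: [-0.3, 0.1, 1.0]
grip_width: 0.451
```

```bash
python3 -c "from h import *;st()"
```

```text
t 12.47 pos [0.5911 0.0508 0.122 ] yaw 5.5 fixrot [-0.31 -0.07 -0.  ] F [-0.3  0.1  1. ] T [ 0.13  0.03 -0.05] w 0.451 j [ 0.12  0.52 -0.4   1.84  0.26  0.83 -0.32]
```

servo_tool:
  steps:
    - [[0, 0, 0.1, 0, 0, 9, 1], [0, 0, 0.1, 0, 0, 8, 1], [0, 0, 0, 0, 0, 2.5, 1], [0, 0, 0, 0, 0, 0, 1]]

```text
t: 12.98
ee_pos: [0.5912, 0.0508, 0.1223]
tool_rot: [0.976, 0.217, -0.001, -0.004]
ft_force: [-0.8, 0.5, 1.4]
grip_width: 0.452
```

Run:
```python
from h import *
b,m=stripe("w5");t=save("side","s5")
cv2.imwrite("pics/c5.png",np.hstack([cv2.resize(b[220:400,200:440],(560,420)),cv2.resize(t[210:310,190:290],(240,240)).repeat(1,0) if 0 else cv2.copyMakeBorder(cv2.resize(t[210:310,190:290],(240,240)),0,180,0,0,cv2.BORDER_CONSTANT)])[:,:,::-1])
```

```text
t 13.03 pos [0.5912 0.0508 0.1223] yaw 25.0 fixrot [-0.39 -0.23 -0.  ] F [-0.5  0.1  0.5] T [ 0.11  0.06 -0.04] w 0.447 j [ 0.18  0.54 -0.48  1.84  0.31  0.84 -0.02]
cap rect [274. 212. 358. 319.] 0.91
centre px 316 282
1 [314 246  16  33 300] mean [0.5883 0.0603] ang 103.4 len,wid [ 4.  16.2]
```

View pics/c5.png

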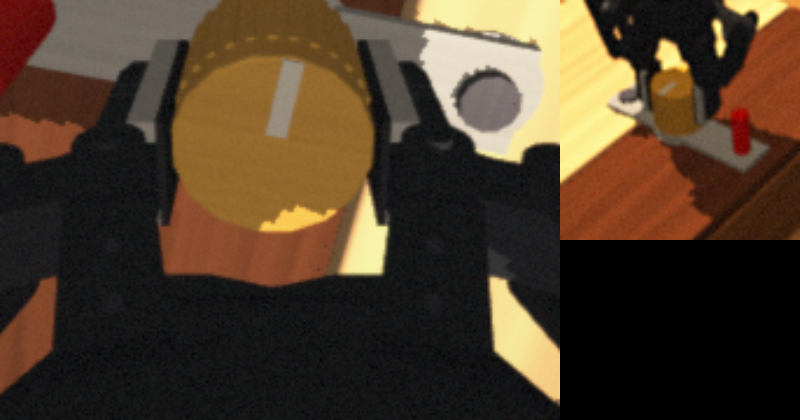

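By the same mask measurement, the stripe reads 103.4° now against 13.2° at the stop, so the back-off is 90.2°. The hasp is still home and the grip holds the nut.

```bash
python3 -c "
from h import *
st();print(ctrl.job_done())"
```

```text
t 13.12 pos [0.5912 0.0508 0.1223] yaw 25.1 fixrot [-0.37 -0.22 -0.  ] F [0.  0.7 1.1] T [ 0.14  0.06 -0.01] w 0.452 j [ 0.18  0.54 -0.48  1.84  0.31  0.84 -0.02]
the job is handed in; nothing more can be done
None
```

The hasp is shut with its notch around the stud, and the cap nut was bottomed out and backed off a quarter turn. The gripper is still holding the nut there, and I handed the job in at about 13 s.

- **Hasp:** I pushed it until it met its stop, at about 10–13 N. In the pictures its direction matched the chest's to within about 1°, and the last picture shows it still home.
- **Bottoming out:** I screwed the nut down about 147° by its stripe, and the wrist torque rose to 1.5 N m at the stop. The grip slipped about 12–15° there, so I recentred it, gripped again and met the stop a second time at 1.4 N m.
- **Back-off:** the stripe moved from 13.2° to 103.4°, which is 90.2°. The gripper's own rotation was about 90°, or 91.5° counted from the loaded stop, so the two agree to within about 1.5°.
- **At hand-in:** the nut was still gripped (opening 0.45, about 38 mm) and the wrist force was under 2 N.
- **Goblet, lathe centre and chisel:** I kept clear of all three but took no final picture to confirm them.

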